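# Pack the charged drone batteries in reverse order

## Robot

A 6-joint arm with a two-finger parallel gripper is mounted at the origin on the work surface. World frame = base frame: x ahead of the robot, y to its left, z up, the work surface at z = 0. Lengths are in mm, angles in rad, forces in N, time in s.
With the tool pointing down it reaches from about 275 to 750 mm from the base axis. Payload 10.2 kg.
Tool frame: the origin (TCP) lies at the very end of the fingers, on their centre line; the grasp point (between the pads) lies 19 mm behind it; z points along the fingers, y is the line along which they close (so a half turn about z gives the same grasp; the last joint's range is limited). The gripper opens to 88 mm and grips with 3 to 60 N. Pads are 18 mm wide; open, the fingers measure 123 mm over their backs; the gripper's body (75 mm by 187 mm) begins 45 mm behind the grasp point.
Start: joints at [1.068, 0.313, 1.498, -0, 1.331, -0.223], TCP at [144.999, 504.586, 238.72] pointing down, gripper open.
Joint ranges: [-2.94, 2.94], [-0.97, 2.17], [0.19, 2.56], [-1.23, 4.37], [0.02, 3.11], [-2.88, 2.88]. Speed limits (rad/s): [2.39, 2.39, 3.01, 3.14, 3.14, 3.14].

## Interface

Orientations are given as a rotation vector (axis times angle).
In Python, from plant import r, imaging gives the robot as it stands.
- The arm moves only by the shell command python3 -m crank 'ROWS' [OPENING] [FORCE]. ROWS is JSON, a list of rows, each a list of 6 numbers: the shift along the tool's x, y, z in units of 30 mm (1.0 is 30 mm), then the turn, a rotation vector about the tool's x, y, z in units of 5 degrees (1.0 is 5 degrees). In form: [[dx, dy, dz, rx, ry, rz], ...]. A call has 1 to 5 rows; each row is the pose to reach, as a shift and turn from the pose commanded when the call began, along the tool's axes at that moment; what a row does not reach only later rows make up. A row lasts 1/12 s, in which the tool goes at most 41.7 mm and 7.16 degrees, less where a joint would pass 70% of its speed; a pose out of reach is approached as far as the arm can. A call with a gripper value outside its range is refused whole. OPENING is the gripper command: -1 is shut, 1 is fully open, values between are in proportion, set as the call begins (- or left out, the last holds). The fingers move at their own pace and stop on an object; FORCE is the grip in N (left out, the last holds). Time passes only in rows, so rows that repeat a pose let the fingers close. It gives the time, the measured TCP pose, the force, the opening and the grip force at its end, in the units of the state.
- r.state(): the state, without advancing time (a new reading comes with each control period).
- imaging.grab_frame(name): name is "scene" or "top"; returns a dict with "color" (384x512x3 uint8, red, green, blue), "fovy" (degrees; the focal length in pixels is half the picture's height over the tangent of half this angle, whatever the lens; pixels are square), "cx", "cy" (the principal point, pixels), "camera_from_world" (4x4, takes a point from world to camera coordinates). Camera axes: x right, y down, z forward; pixel columns grow to the right and rows downward; lengths in mm; the calibration is good to about 2 mm. A picture is of the moment at which its call begins. There is no depth.
- r.close_job(): hands the job in; it is judged then, once.
The state is a dict: "t": time; "qpos": joint angles; "dq": joint speeds; "joint_efforts": joint torques, N m; "ee_pos": TCP position; "tool_rot": TCP orientation; "ft_force": force on the tool from outside, world axes, zero at the start; "moment": the same for the moment, N m; "opening": opening from 0.0 (shut) to 1.0 (fully open); "grasp_force": force on a finger pad.
Only numpy, scipy, OpenCV 4.12 (cv2) and the standard library are available. Lean on these libraries where they do the work, as an engineer would, in place of code of your own. Each camera call takes 0.05 s, during which the arm holds its last target. There are 200 camera calls.

## Task

The drone batteries are charged: move all four from the charger to the transport rack, one in each bay and in reverse order. The pack that starts next to the charger's black power block goes into the bay farthest from the rack's orange handle, the next pack into the next bay, and so on, until the pack that started farthest from the power block stands in the bay beside the orange handle. Set each pack down gently, upright and fully down in its bay, and never tip one over or drop it.

Things in the scene. Friction and masses are not known exactly. Their poses are not given: they have to be found in the camera images.
- pack_red_mid (a point): red drone battery pack: an upright block 34 mm (its x) by 40 mm (its y) by 80 mm tall (its z, up), about 190 g, with white label bands and small black contacts on top. The point is its centre, 40 mm above its underside. At the start it stands on the red dock with its sides along the dock's to within 0.1 rad.
- pack_yellow_mid (a point): yellow drone battery pack: an upright block 34 mm (its x) by 40 mm (its y) by 80 mm tall (its z, up), about 190 g, with white label bands and small black contacts on top. The point is its centre, 40 mm above its underside. At the start it stands on the yellow dock with its sides along the dock's to within 0.1 rad.
- pack_green_mid (a point): green drone battery pack: an upright block 34 mm (its x) by 40 mm (its y) by 80 mm tall (its z, up), about 190 g, with white label bands and small black contacts on top. The point is its centre, 40 mm above its underside. At the start it stands on the green dock with its sides along the dock's to within 0.1 rad.
- pack_blue_mid (a point): blue drone battery pack: an upright block 34 mm (its x) by 40 mm (its y) by 80 mm tall (its z, up), about 190 g, with white label bands and small black contacts on top. The point is its centre, 40 mm above its underside. At the start it stands on the blue dock with its sides along the dock's to within 0.1 rad.
- dock_red: red charging dock, fixed on the charger, remains there: a pad 58 mm (x, along the row) by 72 mm (y) and 8 mm thick, with a rib 8 mm high and 4 mm thick along each of its two sides at x = -27 and +27 mm. Origin: centre of its underside, which lies 20 mm above the table; axes as the charger's. The pack stands on the pad, 28 mm above the table. The order of the four docks along the charger changes from start to start.
- dock_yellow: yellow charging dock, fixed on the charger, remains there: a pad 58 mm (x, along the row) by 72 mm (y) and 8 mm thick, with a rib 8 mm high and 4 mm thick along each of its two sides at x = -27 and +27 mm. Origin: centre of its underside, which lies 20 mm above the table; axes as the charger's. The pack stands on the pad, 28 mm above the table. The order of the four docks along the charger changes from start to start.
- dock_green: green charging dock, fixed on the charger, remains there: a pad 58 mm (x, along the row) by 72 mm (y) and 8 mm thick, with a rib 8 mm high and 4 mm thick along each of its two sides at x = -27 and +27 mm. Origin: centre of its underside, which lies 20 mm above the table; axes as the charger's. The pack stands on the pad, 28 mm above the table. The order of the four docks along the charger changes from start to start.
- dock_blue: blue charging dock, fixed on the charger, remains there: a pad 58 mm (x, along the row) by 72 mm (y) and 8 mm thick, with a rib 8 mm high and 4 mm thick along each of its two sides at x = -27 and +27 mm. Origin: centre of its underside, which lies 20 mm above the table; axes as the charger's. The pack stands on the pad, 28 mm above the table. The order of the four docks along the charger changes from start to start.
- charger: battery charger, fixed on the table (its place and heading vary): a grey slab 262 mm long (x) by 90 mm (y) by 20 mm high carrying the four docks in a row along its x, centred at x = -96, -32, +32, +96 mm, y = 0. At its +x end stands the black power block with a round fan on top, 64 by 90 by 60 mm high (x from 131 to 195 mm). Origin: on the table under the middle of the row; z up.
- rack: transport rack, fixed on the table (its place and heading vary; it may be on either side): a black floor 6 mm thick with aluminium walls 6 mm thick, wall tops 22 mm above the table, 262 mm long (x) by 72 mm (y). Four open bays in a row along its x, centred at x = -96, -32, +32, +96 mm, y = 0, each 58 mm (x) by 60 mm (y) inside. A flat orange carrying handle sticks out at its +x end. Origin: on the table under the middle of the row; z up.

How it is judged (in metres and radians):
At the end, for the whole second after the job is handed in: Each pack stands upright (within 0.12 rad) on the floor of its bay (height within 6 mm, centre within 15 mm of the bay's centre along and across the row), at rest. Bays are taken in reverse: a pack from the dock at x on the charger stands in the bay at -x on the rack (((x of dock_red in the frame of charger between -0.116 and -0.076 m and x of pack_red_mid in the frame of rack between 0.081 and 0.111 m) or (x of dock_red in the frame of charger between -0.052 and -0.012 m and x of pack_red_mid in the frame of rack between 0.017 and 0.047 m) or (x of dock_red in the frame of charger between 0.012 and 0.052 m and x of pack_red_mid in the frame of rack between -0.047 and -0.017 m) or (x of dock_red in the frame of charger between 0.076 and 0.116 m and x of pack_red_mid in the frame of rack between -0.111 and -0.081 m)) and y of pack_red_mid in the frame of rack between -0.015 and 0.015 m and z of pack_red_mid in the frame of rack between 0.04 and 0.052 m and angle between each of pack_red_mid, pack_yellow_mid, pack_green_mid, pack_blue_mid's own z axis and vertical below 0.12 rad and linear speed of each of pack_red, pack_yellow, pack_green, pack_blue below 0.02 m/s and ((x of dock_yellow in the frame of charger between -0.116 and -0.076 m and x of pack_yellow_mid in the frame of rack between 0.081 and 0.111 m) or (x of dock_yellow in the frame of charger between -0.052 and -0.012 m and x of pack_yellow_mid in the frame of rack between 0.017 and 0.047 m) or (x of dock_yellow in the frame of charger between 0.012 and 0.052 m and x of pack_yellow_mid in the frame of rack between -0.047 and -0.017 m) or (x of dock_yellow in the frame of charger between 0.076 and 0.116 m and x of pack_yellow_mid in the frame of rack between -0.111 and -0.081 m)) and y of pack_yellow_mid in the frame of rack between -0.015 and 0.015 m and z of pack_yellow_mid in the frame of rack between 0.04 and 0.052 m and ((x of dock_green in the frame of charger between -0.116 and -0.076 m and x of pack_green_mid in the frame of rack between 0.081 and 0.111 m) or (x of dock_green in the frame of charger between -0.052 and -0.012 m and x of pack_green_mid in the frame of rack between 0.017 and 0.047 m) or (x of dock_green in the frame of charger between 0.012 and 0.052 m and x of pack_green_mid in the frame of rack between -0.047 and -0.017 m) or (x of dock_green in the frame of charger between 0.076 and 0.116 m and x of pack_green_mid in the frame of rack between -0.111 and -0.081 m)) and y of pack_green_mid in the frame of rack between -0.015 and 0.015 m and z of pack_green_mid in the frame of rack between 0.04 and 0.052 m and ((x of dock_blue in the frame of charger between -0.116 and -0.076 m and x of pack_blue_mid in the frame of rack between 0.081 and 0.111 m) or (x of dock_blue in the frame of charger between -0.052 and -0.012 m and x of pack_blue_mid in the frame of rack between 0.017 and 0.047 m) or (x of dock_blue in the frame of charger between 0.012 and 0.052 m and x of pack_blue_mid in the frame of rack between -0.047 and -0.017 m) or (x of dock_blue in the frame of charger between 0.076 and 0.116 m and x of pack_blue_mid in the frame of rack between -0.111 and -0.081 m)) and y of pack_blue_mid in the frame of rack between -0.015 and 0.015 m and z of pack_blue_mid in the frame of rack between 0.04 and 0.052 m); the robot touches nothing.
It fails at once if a pack is tipped over (more than 45 degrees) (angle between any of pack_red_mid, pack_yellow_mid, pack_green_mid, pack_blue_mid's own z axis and vertical above 0.785 rad).
It fails at once if a pack is dropped or flung: out of the fingers and moving faster than 0.6 m/s (a fall of about 18 mm) ((contact force between pack_red and the fingers below 0.1 N and linear speed of pack_red above 0.6 m/s) or (contact force between pack_yellow and the fingers below 0.1 N and linear speed of pack_yellow above 0.6 m/s) or (contact force between pack_green and the fingers below 0.1 N and linear speed of pack_green above 0.6 m/s) or (contact force between pack_blue and the fingers below 0.1 N and linear speed of pack_blue above 0.6 m/s)).
It also fails if it takes over 104 s, if anything falls off the work surface, if the arm or the gripper's body presses on something with over 40 N, if the wrist force passes 120 N, or if a joint passes its speed limit or range.

## Working session

There is one attempt and no reset: what is moved stays moved. The work goes in short steps, Python scripts to look and compute and a shell command to move; the robot and the scene stay as the last step left them, time stands still between calls to the robot, and variables do not carry over. Pictures are saved under pics/ and viewed, at most 14 in all, crops included, and the job is handed in when it is done.

```bash
ls; mkdir -p pics; python3 - <<'E'
from plant import r, imaging
import cv2, numpy as np
for n in("scene","top"):
    f=imaging.grab_frame(n); cv2.imwrite(f"pics/{n}0.png",cv2.resize(f["color"][:,:,::-1],(800,600),interpolation=cv2.INTER_CUBIC))
    M=np.array(f["camera_from_world"]); print(n,f["fovy"],f["cx"],f["cy"],M.round(3).tolist())
print(r.state())
E
```

```text
pics
scene 52.52120567628408 252.09430160239523 195.35025703524894 [[-0.326, 0.945, 0.017, 175.26], [0.636, 0.233, -0.736, -280.872], [-0.699, -0.229, -0.677, 1160.163], [0.0, 0.0, 0.0, 1.0]]
top 56.88553746702042 254.6454135888193 190.31989209259012 [[0.01, -1.0, 0.026, -25.847], [-0.995, -0.013, -0.1, 547.58], [0.1, -0.025, -0.995, 764.648], [0.0, 0.0, 0.0, 1.0]]
{'t': 0.1, 'qpos': array([ 1.06761528e+00,  3.13377502e-01,  1.49831068e+00,  1.91017575e-05,
        1.33097181e+00, -2.23379342e-01]), 'dq': array([-0.0004939 , -0.00080452,  0.00016738, -0.00105024, -0.00147858,
       -0.0014158 ]), 'joint_efforts': array([ 2.35289845e-03, -4.02818692e+01, -2.52643669e+01,  6.95692515e-02,
        3.42228112e-02, -5.40304177e-05]), 'ee_pos': array([144.88673896, 504.40820361, 238.24574002]), 'tool_rot': array([-4.38030895e-01, -3.11050463e+00,  1.55660921e-03]), 'ft_force': array([ 0.38837999, -0.28913133, -1.06813116]), 'moment': array([-0.01472325, -0.01211741, -0.0530726 ]), 'grasp_force': 0.0, 'opening': 1.0007284273136519}
```

View pics/scene0.png

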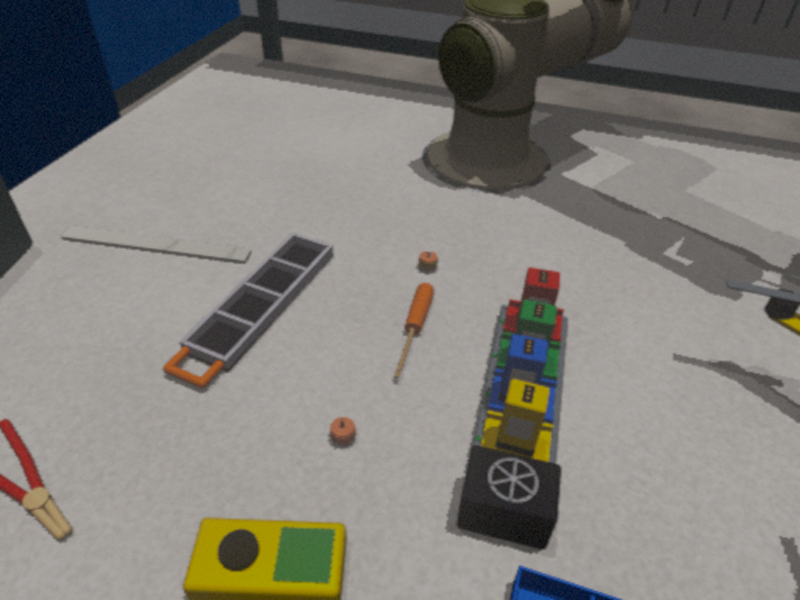

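View pics/top0.png

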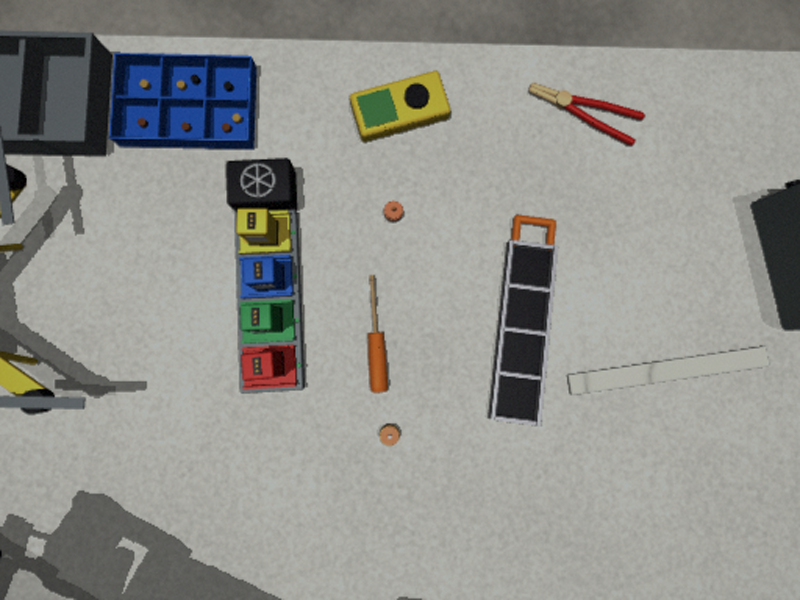

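```bash
python3 - <<'E'
from plant import imaging
import cv2, numpy as np
f=imaging.grab_frame("top"); c=f["color"][:,:,::-1]
a=np.hstack([c[95:255,140:200],c[130:290,300:360]])
cv2.imwrite("pics/crop.png",cv2.resize(a,None,fx=3.75,fy=3.75,interpolation=cv2.INTER_CUBIC))
E
```

```text
(no output)
```

View pics/crop.png

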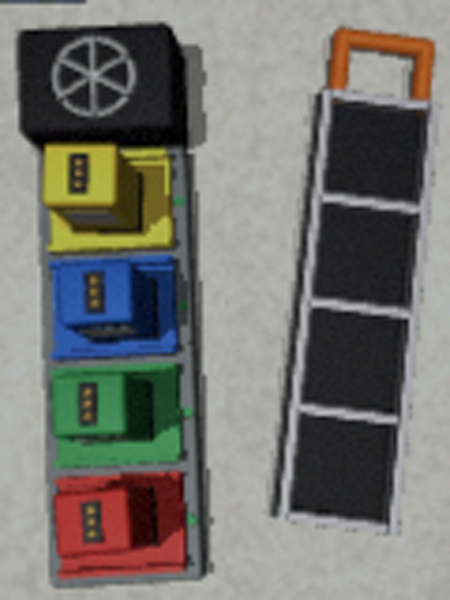

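```bash
cat > h.py <<'E'
import numpy as np
from plant import r, imaging
from scipy.spatial.transform import Rotation as R
def w(f,u,v,z):
    M=np.array(f["camera_from_world"]); F=192/np.tan(np.radians(f["fovy"]/2))
    d=M[:3,:3].T@np.array([(u-f["cx"])/F,(v-f["cy"])/F,1]); o=-M[:3,:3].T@M[:3,3]
    return (o+d*(z-o[2])/d[2])[:2]
def go(x,y,z,yaw):
    """shift/turn in crank units; yaw = world heading (deg) of tool y axis"""
    s=r.state(); A=R.from_rotvec(s["tool_rot"]); a=np.radians(yaw)
    ty=np.array([np.cos(a),np.sin(a),0]); tz=np.array([0,0,-1.]); B=R.from_matrix(np.c_[np.cross(ty,tz),ty,tz])
    d=A.inv().apply(np.array([x,y,z])-s["ee_pos"])/30; t=np.degrees((A.inv()*B).as_rotvec())/5
    print("at",s["ee_pos"].round(1),"go",d.round(2),t.round(2))
E
python3 - <<'E'
from h import *
import cv2
f=imaging.grab_frame("top")
P=dict(yellow=[(45,145),(117,146),(115,208),(44,206)],blue=[(61,263),(133,260),(132,323),(63,324)],green=[(55,372),(126,372),(127,435),(55,434)],red=[(56,490),(126,484),(131,546),(58,553)])
for k,q in P.items():
    c=np.array([w(f,140+u/3.75,95+v/3.75,108) for u,v in q]); m=c.mean(0)
    e=c[0]-c[1]+c[3]-c[2]
    print(k,m.round(1),"ydir",np.degrees(np.arctan2(e[1],e[0])).round(1),"size",np.linalg.norm(e)/2,np.linalg.norm(c[0]-c[3]+c[1]-c[2])/2)
q=np.array([w(f,300+(u-225)/3.75,130+v/3.75,22) for u,v in [(320,90),(434,103),(398,533),(283,517)]])
m=q.mean(0);x=q[0]+q[1]-q[2]-q[3];print("rack",m,np.linalg.norm(x)/2,np.linalg.norm(q[0]-q[1]))
x/=np.linalg.norm(x);print("heading",np.degrees(np.arctan2(x[1],x[0])))
for b in(-96,-32,32,96):print(b,(m+b*x).round(1))
s=[(47,145),(188,150),(205,575),(52,585)]
q=np.array([w(f,140+u/3.75,95+v/3.75,20) for u,v in s]);print("slab",q.round(0).tolist())
go(440,150,170,90)
E
```

```text
yellow [635.5 172.1] ydir 89.7 size 38.30988482077629 33.772445655984946
blue [572.4 160.8] ydir 92.5 size 37.44051879464665 33.47819471275397
green [513.1 162.1] ydir 90.3 size 37.66212270238291 33.18992393016301
red [452.6 158.9] ydir 95.8 size 37.405801401663524 32.71977166399008
rack [ 501.9296048  -202.66552918] 258.3989935652769 70.25225844244464
heading -5.604682683106221
-96 [ 406.4 -193.3]
-32 [ 470.1 -199.5]
32 [ 533.8 -205.8]
96 [ 597.5 -212. ]
slab [[675.0, 214.0], [674.0, 129.0], [418.0, 112.0], [411.0, 201.0]]
at [145.  504.4 238.4] go [-12.72  -8.64   2.29] [-0.01 -0.   -3.21]
```

```bash
python3 - <<'E'
from h import *
f=imaging.grab_frame("scene");M=np.array(f["camera_from_world"]); F=192/np.tan(np.radians(f["fovy"]/2))
for p in [(452.6,158.9,108),(635.5,172.1,108),(406.4,-193.3,6),(597.5,-212,6)]:
    c=M@np.r_[p,1]; print(1.5625*(F*c[0]/c[2]+f["cx"]),1.5625*(F*c[1]/c[2]+f["cy"]))
go(453,159,180,94)
E
```

```text
542.876284541174 275.87577822629044
527.730384097981 389.8898740317174
301.1323876535049 257.64211809528655
224.0957588789681 340.41740576563797
at [144.9 504.5 238.5] go [-13.05  -8.23   1.95] [-0.01 -0.   -4.01]
```

```bash
python3 -m crank '[[-1.3,-0.8,0.2,0,0,-0.4],[-2.6,-1.6,0.4,0,0,-0.8],[-3.9,-2.5,0.6,0,0,-1.2],[-5.2,-3.3,0.8,0,0,-1.6],[-6.5,-4.1,1,0,0,-2]]' 1 && python3 - <<'E'
from h import *
go(453,159,180,94)
E
```

```text
t: 0.67
ee_pos: [283.0, 348.7, 211.7]
tool_rot: [0.162, 3.137, 0.0]
ft_force: [0.9, -0.4, -0.4]
opening: 1.0
grasp_force: 0.0
at [283.  348.7 211.7] go [-6.28 -5.71  1.06] [ 0.    0.   -1.98]
```

```bash
python3 -m crank '[[-1.1,-1,0.2,0,0,-0.4],[-2.2,-2,0.4,0,0,-0.8],[-3.3,-3,0.6,0,0,-1.2],[-4.4,-4,0.8,0,0,-1.6],[-5.4,-4.9,1,0,0,-2]]' && python3 -m crank '[[-0.8,-0.7,0,0,0,0],[-0.8,-0.7,0,0,0,0]]' && python3 - <<'E'
from h import *
go(453,159,180,94)
import cv2
for n in("scene","top"):
    f=imaging.grab_frame(n); c=f["color"][:,:,::-1]
    c=c[120:320,270:420] if n=="scene" else c[90:290,100:250]
    globals()[n]=cv2.resize(c,None,fx=2.66,fy=2.66,interpolation=cv2.INTER_CUBIC)
cv2.imwrite("pics/c2.png",np.hstack([scene,top]))
E
```

```text
t: 1.08
ee_pos: [420.8, 194.4, 183.6]
tool_rot: [-0.111, 3.139, 0.0]
ft_force: [1.4, -0.4, 0.3]
opening: 0.998
grasp_force: 0.0
t: 1.25
ee_pos: [448.5, 173.5, 183.3]
tool_rot: [-0.101, 3.139, -0.001]
ft_force: [-1.2, 0.5, -0.6]
opening: 1.001
grasp_force: 0.0
at [448.5 173.5 183.3] go [-0.12 -0.49  0.11] [-0.01  0.01 -0.06]
```

View pics/c2.png

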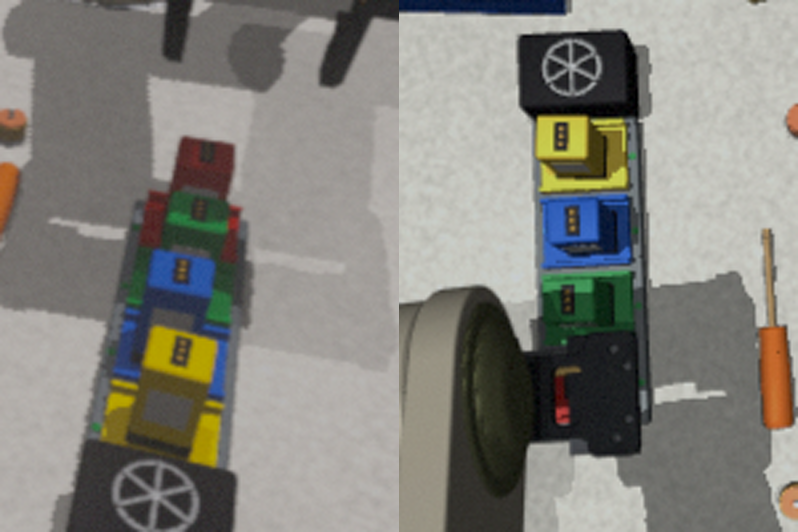

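```bash
python3 -m crank '[[-0.12,-0.49,0.1,0,0,0],[-0.12,-0.49,0.6,0,0,0],[-0.12,-0.49,1.3,0,0,0],[-0.12,-0.49,2,0,0,0],[-0.12,-0.49,2.7,0,0,0]]' && python3 - <<'E'
from h import *
go(453,159,70,94)
E
```

```text
t: 1.77
ee_pos: [448.9, 163.7, 102.1]
tool_rot: [-0.111, 3.139, 0.0]
ft_force: [0.1, 0.2, -0.4]
opening: 1.002
grasp_force: 0.0
at [448.9 163.7 102.1] go [-0.13 -0.17  1.07] [0.   0.01 0.01]
```

```bash
python3 -m crank '[[0,0,0.5,0,0,0],[0,0,1,0,0,0],[0,0,1,0,0,0],[0,0,1,0,0,0]]' && python3 - <<'E'
from h import *
go(453,159,70,94)
E
```

```text
t: 2.1
ee_pos: [449.0, 163.4, 72.8]
tool_rot: [0.111, -3.139, -0.0]
ft_force: [-0.3, 0.6, 0.3]
opening: 1.0
grasp_force: 0.0
at [449.  163.4  72.8] go [-0.12 -0.16  0.09] [ 0.   -0.01  0.01]
```

```bash
python3 -m crank '[[-0.1,-0.16,0.1,0,0,0],[-0.1,-0.16,0.1,0,0,0]]' && python3 -m crank '[[0,0,0,0,0,0],[0,0,0,0,0,0],[0,0,0,0,0,0],[0,0,0,0,0,0],[0,0,0,0,0,0]]' -1 25 && python3 -m crank '[[0,0,0,0,0,0],[0,0,0,0,0,0],[0,0,0,0,0,0]]'
```

```text
t: 2.27
ee_pos: [453.8, 157.8, 70.3]
tool_rot: [-0.109, 3.138, -0.0]
ft_force: [-0.1, -0.8, -0.4]
opening: 1.001
grasp_force: 0.0
t: 2.68
ee_pos: [453.1, 158.0, 69.8]
tool_rot: [-0.109, 3.14, -0.0]
ft_force: [-0.2, 0.4, -0.0]
opening: 0.647
grasp_force: 0.0
t: 2.93
ee_pos: [453.1, 158.0, 69.7]
tool_rot: [-0.109, 3.14, 0.0]
ft_force: [0.9, 0.4, 0.2]
opening: 0.45
grasp_force: 24.9
```

```bash
python3 -m crank '[[0,0,-0.5,0,0,0],[0,0,-1.2,0,0,0],[0,0,-2,0,0,0],[0,0,-2.8,0,0,0],[0,0,-3.5,0,0,0]]' && python3 -m crank '[[0,0,0,0,0,0]]' && python3 - <<'E'
from h import *
go(597.5,-212,175,84.4)
E
```

```text
t: 3.35
ee_pos: [452.9, 158.0, 175.9]
tool_rot: [0.109, -3.14, 0.0]
ft_force: [-0.0, -0.4, -1.7]
opening: 0.453
grasp_force: 24.9
t: 3.43
ee_pos: [454.5, 158.2, 178.0]
tool_rot: [-0.109, 3.134, 0.0]
ft_force: [-0.2, -0.6, -2.1]
opening: 0.449
grasp_force: 24.9
at [454.5 158.2 178. ] go [ -3.9  -12.64   0.12] [0.01 0.07 1.92]
```

```bash
python3 -m crank '[[-0.2,-0.6,0,0,0,0.2],[-0.5,-1.5,0,0,0,0.4],[-0.8,-2.5,0,0,0,0.8],[-1.1,-3.5,0,0,0,1.2],[-1.4,-4.5,0,0,0,1.9]]' && python3 -m crank '[[-0.2,-1,0,0,0,0],[-0.4,-2,0,0,0,0],[-0.6,-3,0,0,0,0],[-0.8,-4,0,0,0,0],[-1,-5,0,0,0,0]]' && python3 -m crank '[[-0.2,-1,0,0,0,0],[-0.4,-1.8,0,0,0,0],[-0.5,-2.2,0,0,0,0],[-0.5,-2.2,0,0,0,0],[-0.5,-2.2,0,0,0,0]]' && python3 - <<'E'
from h import *
go(597.5,-212,175,84.4)
E
```

```text
t: 3.85
ee_pos: [504.1, 24.9, 173.2]
tool_rot: [-0.154, -3.136, -0.0]
ft_force: [-0.0, 0.8, -2.0]
opening: 0.451
grasp_force: 24.9
t: 4.27
ee_pos: [519.2, -127.3, 173.0]
tool_rot: [-0.152, -3.136, -0.001]
ft_force: [0.7, 0.3, -0.5]
opening: 0.451
grasp_force: 24.9
t: 4.68
ee_pos: [527.9, -192.5, 173.6]
tool_rot: [-0.152, -3.136, -0.002]
ft_force: [-0.3, -0.1, -2.1]
opening: 0.45
grasp_force: 24.9
at [ 527.9 -192.5  173.6] go [-2.37 -0.42 -0.05] [ 0.01 -0.02  0.01]
```

```bash
python3 -m crank '[[-0.8,-0.1,0,0,0,0],[-1.6,-0.3,0,0,0,0],[-2.4,-0.4,0,0,0,0],[-2.4,-0.4,0,0,0,0],[-2.4,-0.4,0,0,0,0]]' && python3 - <<'E'
from h import *
go(597.5,-212,70,84.4)
import cv2
for n in("scene","top"):
    f=imaging.grab_frame(n); c=f["color"][:,:,::-1]
    c=c[120:320,70:220] if n=="scene" else c[100:300,270:420]
    globals()[n]=cv2.resize(c,None,fx=2.66,fy=2.66,interpolation=cv2.INTER_CUBIC)
cv2.imwrite("pics/c3.png",np.hstack([scene,top]))
E
```

```text
t: 5.1
ee_pos: [599.0, -210.2, 173.7]
tool_rot: [-0.148, -3.137, -0.001]
ft_force: [0.2, 0.2, -1.6]
opening: 0.45
grasp_force: 24.9
at [ 599.  -210.2  173.7] go [ 0.04 -0.07  3.46] [ 0.01 -0.02  0.04]
```

View pics/c3.png

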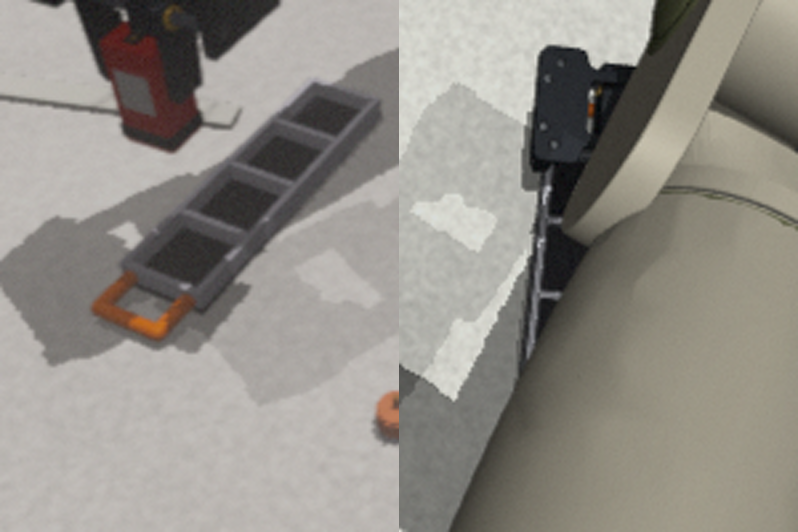

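```bash
python3 -m crank '[[0.02,-0.03,0.5,0,0,0],[0.04,-0.07,1.2,0,0,0],[0.04,-0.07,2,0,0,0],[0.04,-0.07,2.8,0,0,0],[0.04,-0.07,3.4,0,0,0]]' && python3 - <<'E'
from h import *
import cv2
f=imaging.grab_frame("scene")
print([w(f,70+u/2.66,120+v/2.66,22).round(1) for u,v in [(187,257),(313,83),(381,102),(202,307),(125,262)]])
go(597.5,-212,48,84.4)
c=f["color"][100:300,70:220,::-1]
cv2.imwrite("pics/c4.png",cv2.resize(c,None,fx=3,fy=3,interpolation=cv2.INTER_CUBIC))
E
```

```text
t: 5.62
ee_pos: [596.1, -213.0, 71.2]
tool_rot: [-0.151, -3.136, -0.001]
ft_force: [0.4, 0.2, -2.3]
opening: 0.446
grasp_force: 24.9
[array([ 609.2, -208.9]), array([ 380.8, -217.2]), array([ 385.5, -149.1]), array([ 648.6, -173.3]), array([ 629.2, -248.9])]
at [ 594.8 -212.3   67.9] go [-0.09  0.02  0.66] [ 0.03 -0.07  0.02]
```

View pics/c4.png

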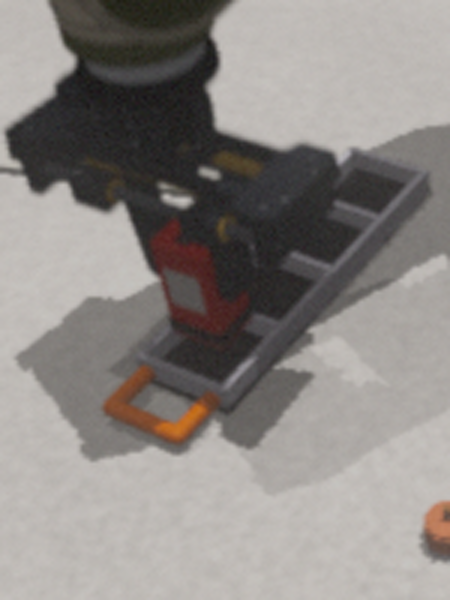

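```bash
python3 - <<'E'
from h import *
import cv2
def draw(img,f,X,Y,h,col,crop):
    M=np.array(f["camera_from_world"]); F=192/np.tan(np.radians(f["fovy"]/2)); h=np.radians(h)
    def p(x,y):
        c=M@np.array([X+x*np.cos(h)-y*np.sin(h),Y+x*np.sin(h)+y*np.cos(h),22,1]); return np.array([F*c[0]/c[2]+f["cx"]+.5,F*c[1]/c[2]+f["cy"]+.5])
    segs=[((-131,-36),(131,-36)),((131,-36),(131,36)),((131,36),(-131,36)),((-131,36),(-131,-36))]
    for a,b in segs:
        q=[tuple(((p(*t)-crop[:2])*crop[2]).astype(int).tolist()) for t in(a,b)]; cv2.line(img,*q,col,1)
o=[]
for n,cr in(("scene",(95,140,3.4)),("top",(290,130,3.4))):
    f=imaging.grab_frame(n); im=cv2.imread(f"pics/{n}0.png"); im=cv2.resize(im,(512,384),interpolation=cv2.INTER_AREA)
    x,y,s=cr; im=cv2.resize(im[y:y+160,x:x+117],None,fx=s,fy=s,interpolation=cv2.INTER_CUBIC)
    draw(im,f,501.9,-202.7,-5.6,(0,255,0),np.array(cr)); draw(im,f,508,-200,-5.8,(255,0,255),np.array(cr)); o.append(im)
cv2.imwrite("pics/ov.png",np.hstack(o))
E
```

```text
(no output)
```

View pics/ov.png

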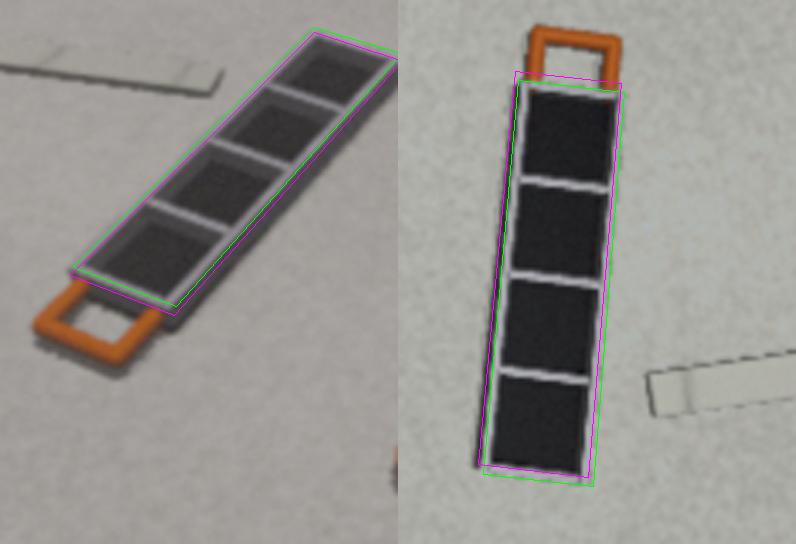

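```bash
python3 -m crank '[[-0.17,0.06,0,0,0,0],[-0.17,0.06,0.2,0,0,0],[-0.17,0.06,0.4,0,0,0],[-0.17,0.06,0.5,0,0,0],[-0.17,0.06,0.5,0,0,0]]' && python3 - <<'E'
from h import *
go(600,-211,48,84.4)
E
```

```text
t: 6.18
ee_pos: [602.3, -212.5, 56.9]
tool_rot: [-0.152, -3.137, -0.001]
ft_force: [0.5, -0.5, -2.4]
opening: 0.452
grasp_force: 24.9
at [ 602.3 -212.5   56.9] go [0.08 0.04 0.3 ] [ 0.01 -0.01  0.01]
```

```bash
python3 -m crank '[[0.05,0.04,0.1,0,0,0],[0.05,0.04,0.2,0,0,0],[0.05,0.04,0.27,0,0,0],[0.05,0.04,0.27,0,0,0]]'; python3 -m crank '[[0,0,0.06,0,0,0],[0,0,0.06,0,0,0]]'
```

```text
t: 6.52
ee_pos: [601.1, -211.2, 49.0]
tool_rot: [-0.152, -3.137, -0.001]
ft_force: [0.1, -0.3, -2.5]
opening: 0.455
grasp_force: 24.9
t: 6.68
ee_pos: [601.4, -211.4, 47.8]
tool_rot: [0.152, 3.138, -0.0]
ft_force: [0.3, 0.2, -2.3]
opening: 0.451
grasp_force: 24.9
```

```bash
python3 -m crank '[[0,0,0.05,0,0,0],[0,0,0.05,0,0,0]]'; python3 -m crank '[[0,0,0.05,0,0,0],[0,0,0.05,0,0,0]]'
```

```text
t: 6.85
ee_pos: [601.7, -211.4, 47.7]
tool_rot: [0.151, 3.137, -0.001]
ft_force: [-3.3, 2.5, 7.8]
opening: 0.453
grasp_force: 24.9
t: 7.02
ee_pos: [602.0, -211.4, 47.6]
tool_rot: [0.151, 3.136, -0.002]
ft_force: [-7.3, 4.4, 18.0]
opening: 0.452
grasp_force: 24.9
```

```bash
python3 -m crank '[[0,0,-0.08,0,0,0],[0,0,-0.08,0,0,0],[0,0,-0.08,0,0,0]]'; python3 -m crank '[[0,0,0,0,0,0],[0,0,0,0,0,0],[0,0,0,0,0,0],[0,0,0,0,0,0],[0,0,0,0,0,0]]' 1; python3 -m crank '[[0,0,0,0,0,0],[0,0,0,0,0,0],[0,0,-0.5,0,0,0],[0,0,-1.2,0,0,0],[0,0,-2.2,0,0,0]]'; python3 -m crank '[[0,0,-1,0,0,0],[0,0,-2,0,0,0],[0,0,-2,0,0,0]]';  python3 - <<'E'
from h import *
go(514,162,175,92)
E
```

```text
t: 7.27
ee_pos: [601.5, -211.4, 47.6]
tool_rot: [0.151, 3.137, -0.001]
ft_force: [-1.3, 1.3, 4.6]
opening: 0.453
grasp_force: 24.9
t: 7.68
ee_pos: [601.2, -211.3, 47.0]
tool_rot: [-0.152, -3.138, -0.0]
ft_force: [0.1, -0.8, 0.1]
opening: 0.805
grasp_force: 0.0
t: 8.1
ee_pos: [600.3, -210.8, 112.0]
tool_rot: [-0.152, -3.134, -0.003]
ft_force: [0.5, -0.5, 0.1]
opening: 1.002
grasp_force: 0.0
t: 8.35
ee_pos: [603.2, -212.3, 179.7]
tool_rot: [0.151, 3.129, -0.007]
ft_force: [-0.0, -0.5, 1.1]
opening: 1.006
grasp_force: 0.0
at [ 603.2 -212.3  179.7] go [ 4.16 12.13  0.07] [-0.06  0.1  -1.5 ]
```

```bash
python3 -m crank '[[0.3,0.9,0,0,0,-0.3],[0.7,2,0,0,0,-0.6],[1.1,3.1,0,0,0,-0.9],[1.4,4.2,0,0,0,-1.2],[1.8,5.3,0,0,0,-1.5]]' && python3 -m crank '[[0.2,1,0,0,0,0],[0.4,2,0,0,0,0],[0.6,3,0,0,0,0],[0.8,4,0,0,0,0],[1,5,0,0,0,0]]' && python3 -m crank '[[0.3,0.8,0,0,0,0],[0.3,1.4,0,0,0,0],[0.3,1.4,0,0,0,0]]' && python3 - <<'E'
from h import *
go(514,162,175,92)
import cv2
f=imaging.grab_frame("scene"); c=f["color"][:,:,::-1]
c=np.hstack([c[120:320,70:220],c[120:320,270:420]])
cv2.imwrite("pics/c5.png",cv2.resize(c,None,fx=2.66,fy=2.66,interpolation=cv2.INTER_CUBIC))
E
```

```text
t: 8.77
ee_pos: [562.3, -46.5, 172.9]
tool_rot: [-0.055, 3.141, 0.0]
ft_force: [1.1, -0.1, 0.2]
opening: 1.001
grasp_force: 0.0
t: 9.18
ee_pos: [527.1, 102.4, 172.9]
tool_rot: [0.054, -3.141, -0.0]
ft_force: [0.6, 0.3, -0.7]
opening: 1.004
grasp_force: 0.0
t: 9.43
ee_pos: [516.5, 145.4, 173.0]
tool_rot: [0.059, -3.141, -0.001]
ft_force: [0.2, -0.6, 0.3]
opening: 0.998
grasp_force: 0.0
at [516.5 145.4 173. ] go [ 0.06  0.56 -0.07] [ 0.01 -0.    0.03]
```

View pics/c5.png

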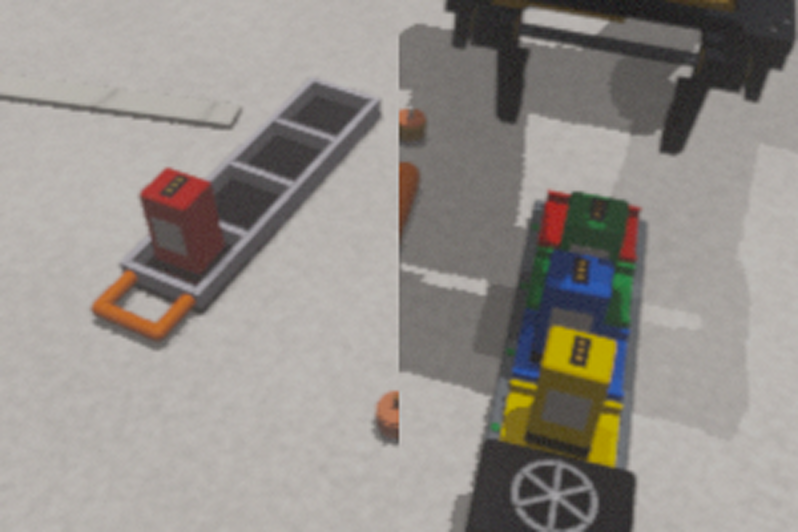

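```bash
python3 -m crank '[[0.06,0.5,0,0,0,0],[0.06,0.5,0.6,0,0,0],[0.06,0.5,1.3,0,0,0],[0.06,0.5,2,0,0,0],[0.06,0.5,2.7,0,0,0]]' && python3 - <<'E'
from h import *
go(514,162,70,92)
f=imaging.grab_frame("scene")
print([w(f,70+u/2.66,120+v/2.66,86).round(1) for u,v in [(179,187),(141,194),(172,170),(214,182),(187,208)]])
E
python3 -m crank '[[0,0,0.5,0,0,0],[0,0,0.9,0,0,0],[0,0,0.9,0,0,0],[0,0,0.9,0,0,0]]' && python3 - <<'E'
from h import *
go(514,162,70,92)
E
```

```text
t: 9.9
ee_pos: [515.3, 156.4, 91.1]
tool_rot: [-0.052, 3.141, -0.0]
ft_force: [0.8, -0.2, 0.4]
opening: 0.998
grasp_force: 0.0
at [515.3 156.4  91.1] go [0.04 0.19 0.7 ] [-0.    0.   -0.02]
[array([ 601.7, -206.9]), array([ 617.2, -227.8]), array([ 587.6, -221.2]), array([ 588.7, -186.6]), array([ 618.7, -190.3])]
t: 10.28
ee_pos: [515.2, 156.9, 65.5]
tool_rot: [0.053, -3.141, 0.0]
ft_force: [0.2, 0.1, 1.2]
opening: 1.002
grasp_force: 0.0
at [515.2 156.9  65.5] go [ 0.04  0.17 -0.15] [-0.   -0.   -0.02]
```

```bash
python3 -m crank '[[0.04,0.17,-0.15,0,0,0],[0.04,0.17,-0.15,0,0,0]]' && python3 -m crank '[[0,0,0,0,0,0],[0,0,0,0,0,0],[0,0,0,0,0,0],[0,0,0,0,0,0],[0,0,0,0,0,0]]' -1 25 && python3 -m crank '[[0,0,0,0,0,0],[0,0,0,0,0,0],[0,0,0,0,0,0],[0,0,0,0,0,0]]' && python3 -m crank '[[0,0,-0.5,0,0,0],[0,0,-1.2,0,0,0],[0,0,-2,0,0,0],[0,0,-2.8,0,0,0],[0,0,-3.5,0,0,0]]' && python3 -m crank '[[0,0,0,0,0,0]]' && python3 - <<'E'
from h import *
go(536,-205,175,84.4)
E
```

```text
t: 10.45
ee_pos: [514.3, 163.1, 71.4]
tool_rot: [-0.054, 3.139, 0.0]
ft_force: [0.5, -0.4, 0.7]
opening: 1.002
grasp_force: 0.0
t: 10.87
ee_pos: [513.6, 162.7, 69.7]
tool_rot: [-0.054, 3.141, 0.0]
ft_force: [-0.3, -0.1, 0.0]
opening: 0.644
grasp_force: 0.0
t: 11.2
ee_pos: [513.6, 162.7, 69.6]
tool_rot: [-0.054, 3.141, 0.0]
ft_force: [-0.4, 0.0, -0.1]
opening: 0.452
grasp_force: 24.9
t: 11.62
ee_pos: [513.4, 162.6, 175.8]
tool_rot: [0.054, -3.141, 0.0]
ft_force: [-0.7, 0.3, -2.9]
opening: 0.45
grasp_force: 24.9
t: 11.7
ee_pos: [515.0, 162.9, 178.3]
tool_rot: [-0.054, 3.135, 0.001]
ft_force: [-0.1, -0.3, -1.9]
opening: 0.456
grasp_force: 24.9
at [515.  162.9 178.3] go [ -0.28 -12.28   0.11] [0.01 0.07 1.51]
```

```bash
python3 -m crank '[[0,-0.7,0,0,0,0.3],[0,-1.7,0,0,0,0.6],[0,-2.8,0,0,0,0.9],[0,-4,0,0,0,1.2],[0,-5.2,0,0,0,1.5]]' && python3 -m crank '[[-0.2,-1.1,0,0,0,0],[-0.4,-2.1,0,0,0,0],[-0.6,-3.1,0,0,0,0],[-0.8,-4.1,0,0,0,0],[-1,-5,0,0,0,0]]' && python3 -m crank '[[-0.2,-0.9,0,0,0,0],[-0.4,-1.5,0,0,0,0],[-0.4,-1.7,0,0,0,0],[-0.4,-1.7,0,0,0,0],[-0.4,-1.7,0,0,0,0]]' && python3 - <<'E'
from h import *
go(536,-205,70,84.4)
E
```

```text
t: 12.12
ee_pos: [518.2, 5.5, 173.2]
tool_rot: [-0.152, -3.136, -0.0]
ft_force: [0.0, 0.2, -2.5]
opening: 0.449
grasp_force: 24.9
t: 12.53
ee_pos: [533.7, -147.1, 173.0]
tool_rot: [-0.152, -3.136, -0.001]
ft_force: [-1.8, 0.2, -1.7]
opening: 0.454
grasp_force: 24.9
t: 12.95
ee_pos: [540.9, -196.5, 173.7]
tool_rot: [-0.152, -3.136, -0.002]
ft_force: [-0.1, 0.9, -2.9]
opening: 0.453
grasp_force: 24.9
at [ 540.9 -196.5  173.7] go [ 0.13 -0.3   3.46] [ 0.01 -0.02  0.01]
```

```bash
python3 -m crank '[[0.13,-0.3,0,0,0,0],[0.13,-0.3,0.8,0,0,0],[0.13,-0.3,1.6,0,0,0],[0.13,-0.3,2.4,0,0,0],[0.13,-0.3,3.1,0,0,0]]' && python3 -m crank '[[0,0,0.3,0,0,0],[0,0,0.5,0,0,0],[0,0,0.5,0,0,0],[0,0,0.5,0,0,0]]' && python3 - <<'E'
from h import *
go(536,-205,48,84.4)
E
```

```text
t: 13.37
ee_pos: [536.0, -205.1, 80.4]
tool_rot: [-0.15, -3.137, -0.0]
ft_force: [0.5, -0.8, -1.8]
opening: 0.451
grasp_force: 24.9
t: 13.7
ee_pos: [537.1, -206.1, 67.6]
tool_rot: [0.151, 3.137, -0.001]
ft_force: [-0.4, -0.4, -2.6]
opening: 0.453
grasp_force: 24.9
at [ 537.1 -206.1   67.6] go [0.04 0.03 0.65] [-0.01  0.01  0.02]
```

```bash
python3 -m crank '[[0.04,0.03,0.2,0,0,0],[0.04,0.03,0.4,0,0,0],[0.04,0.03,0.6,0,0,0],[0.04,0.03,0.6,0,0,0],[0.04,0.03,0.6,0,0,0]]' && python3 -m crank '[[0,0,0.05,0,0,0],[0,0,0.05,0,0,0]]'
```

```text
t: 14.12
ee_pos: [535.5, -204.9, 48.4]
tool_rot: [-0.152, -3.138, -0.0]
ft_force: [-0.6, 0.7, -2.6]
opening: 0.45
grasp_force: 24.9
t: 14.28
ee_pos: [535.8, -205.1, 47.6]
tool_rot: [0.152, 3.137, -0.001]
ft_force: [-0.3, 0.9, 1.5]
opening: 0.451
grasp_force: 24.9
```

Contact. Release, rise and return for blue.

```bash
python3 -m crank '[[0,0,0,0,0,0],[0,0,0,0,0,0],[0,0,0,0,0,0],[0,0,0,0,0,0],[0,0,0,0,0,0]]' 1; python3 -m crank '[[0,0,0,0,0,0],[0,0,0,0,0,0],[0,0,-0.5,0,0,0],[0,0,-1.2,0,0,0],[0,0,-2.2,0,0,0]]'; python3 -m crank '[[0,0,-1,0,0,0],[0,0,-2,0,0,0],[0,0,-2,0,0,0]]';  python3 - <<'E'
from h import *
go(573,161,175,93)
E
```

```text
t: 14.7
ee_pos: [535.5, -205.0, 47.2]
tool_rot: [0.152, 3.138, -0.0]
ft_force: [-0.2, 0.9, 0.7]
opening: 0.804
grasp_force: 0.0
t: 15.12
ee_pos: [534.6, -204.4, 112.2]
tool_rot: [-0.151, -3.134, -0.003]
ft_force: [-0.3, 0.1, -0.9]
opening: 0.999
grasp_force: 0.0
t: 15.37
ee_pos: [537.4, -206.0, 179.1]
tool_rot: [0.151, 3.13, -0.008]
ft_force: [0.9, 0.0, 1.7]
opening: 0.998
grasp_force: 0.0
at [ 537.4 -206.   179.1] go [-0.   12.29  0.08] [-0.06  0.1  -1.7 ]
```

```bash
python3 -m crank '[[0,0.9,0,0,0,-0.3],[0,2,0,0,0,-0.6],[0,3.1,0,0,0,-0.9],[0,4.1,0,0,0,-1.3],[0,5.2,0,0,0,-1.7]]' && python3 -m crank '[[-0.2,1,0,0,0,0],[-0.3,2,0,0,0,0],[-0.5,3,0,0,0,0],[-0.6,4,0,0,0,0],[-0.7,5,0,0,0,0]]' && python3 -m crank '[[-0.2,1,0,0,0,0],[-0.3,1.8,0,0,0,0],[-0.3,1.8,0,0,0,0],[-0.3,1.8,0,0,0,0]]' && python3 - <<'E'
from h import *
go(573,161,70,93)
E
```

```text
t: 15.78
ee_pos: [550.3, -48.4, 172.6]
tool_rot: [0.083, -3.14, -0.0]
ft_force: [-0.5, -0.7, -0.4]
opening: 0.998
grasp_force: 0.0
t: 16.2
ee_pos: [563.5, 102.8, 172.6]
tool_rot: [0.081, -3.14, -0.0]
ft_force: [-0.3, -0.1, -0.2]
opening: 0.999
grasp_force: 0.0
t: 16.53
ee_pos: [569.7, 156.4, 172.4]
tool_rot: [0.085, -3.14, 0.0]
ft_force: [0.9, -0.2, -0.2]
opening: 1.0
grasp_force: 0.0
at [569.7 156.4 172.4] go [-0.12  0.15  3.41] [-0.   -0.01  0.02]
```

```bash
python3 -m crank '[[-0.12,0.15,0.5,0,0,0],[-0.12,0.15,1.3,0,0,0],[-0.12,0.15,2.1,0,0,0],[-0.12,0.15,2.8,0,0,0],[-0.12,0.15,3.3,0,0,0]]' && python3 -m crank '[[0,0,0,0,0,0],[0,0,0,0,0,0]]' && python3 - <<'E'
from h import *
go(573,161,70,93)
E
```

```text
t: 16.95
ee_pos: [572.6, 158.8, 71.9]
tool_rot: [0.079, -3.138, 0.001]
ft_force: [-0.3, -0.4, -0.1]
opening: 1.005
grasp_force: 0.0
t: 17.12
ee_pos: [573.2, 159.3, 73.9]
tool_rot: [0.079, -3.139, 0.0]
ft_force: [-0.4, -0.2, -0.4]
opening: 1.004
grasp_force: 0.0
at [573.2 159.3  73.9] go [0.   0.06 0.13] [-0.   -0.01 -0.02]
```

```bash
python3 -m crank '[[0,0.06,0.12,0,0,0],[0,0.06,0.12,0,0,0]]' && python3 -m crank '[[0,0,0,0,0,0],[0,0,0,0,0,0],[0,0,0,0,0,0],[0,0,0,0,0,0],[0,0,0,0,0,0]]' -1 25 && python3 -m crank '[[0,0,0,0,0,0],[0,0,0,0,0,0],[0,0,0,0,0,0],[0,0,0,0,0,0]]' && python3 -m crank '[[0,0,-0.5,0,0,0],[0,0,-1.2,0,0,0],[0,0,-2,0,0,0],[0,0,-2.8,0,0,0],[0,0,-3.5,0,0,0]]' && python3 -m crank '[[0,0,0,0,0,0]]' && python3 - <<'E'
from h import *
go(473,-198,175,84.4)
E
```

```text
t: 17.28
ee_pos: [573.6, 162.0, 71.2]
tool_rot: [-0.081, 3.139, 0.0]
ft_force: [-0.1, 0.5, 0.6]
opening: 1.002
grasp_force: 0.0
t: 17.7
ee_pos: [573.3, 162.1, 70.7]
tool_rot: [-0.081, 3.14, 0.0]
ft_force: [-1.2, -0.4, 0.2]
opening: 0.648
grasp_force: 0.0
t: 18.03
ee_pos: [573.2, 162.1, 70.6]
tool_rot: [0.081, -3.141, -0.0]
ft_force: [-0.4, -0.1, -0.0]
opening: 0.455
grasp_force: 24.8
t: 18.45
ee_pos: [573.1, 162.1, 176.7]
tool_rot: [0.081, -3.14, -0.0]
ft_force: [0.8, 0.4, -1.6]
opening: 0.447
grasp_force: 24.8
t: 18.53
ee_pos: [574.7, 162.3, 179.4]
tool_rot: [-0.081, 3.134, 0.001]
ft_force: [0.6, 0.0, -1.5]
opening: 0.454
grasp_force: 24.8
at [574.7 162.3 179.4] go [  4.01 -11.82   0.12] [0.01 0.08 1.71]
```

```bash
python3 -m crank '[[0.2,-0.7,0,0,0,0.3],[0.5,-1.6,0,0,0,0.6],[0.9,-2.7,0,0,0,0.9],[1.3,-3.8,0,0,0,1.3],[1.7,-5,0,0,0,1.7]]' && python3 -m crank '[[0.2,-1.1,0,0,0,0],[0.4,-2.1,0,0,0,0],[0.6,-3.1,0,0,0,0],[0.7,-4.1,0,0,0,0],[0.9,-5.1,0,0,0,0]]' && python3 -m crank '[[0.2,-0.9,0,0,0,0],[0.3,-1.6,0,0,0,0],[0.3,-2,0,0,0,0],[0.3,-2,0,0,0,0],[0.3,-2,0,0,0,0]]' && python3 - <<'E'
from h import *
go(473,-198,70,84.4)
E
```

```text
t: 18.95
ee_pos: [528.7, 8.8, 173.9]
tool_rot: [-0.153, -3.136, -0.001]
ft_force: [0.6, -0.9, -2.4]
opening: 0.452
grasp_force: 24.8
t: 19.37
ee_pos: [487.5, -141.2, 174.1]
tool_rot: [-0.152, -3.136, -0.001]
ft_force: [0.2, 0.4, -2.7]
opening: 0.452
grasp_force: 24.8
t: 19.78
ee_pos: [473.6, -198.4, 174.7]
tool_rot: [-0.152, -3.137, -0.002]
ft_force: [0.2, 0.1, -1.6]
opening: 0.452
grasp_force: 24.8
at [ 473.6 -198.4  174.7] go [0.02 0.01 3.49] [ 0.01 -0.01  0.01]
```

```bash
python3 -m crank '[[0,0,0.4,0,0,0],[0,0,1.2,0,0,0],[0,0,2,0,0,0],[0,0,2.8,0,0,0],[0,0,3.5,0,0,0]]' && python3 -m crank '[[0,0,0,0,0,0],[0,0,0,0,0,0]]' && python3 - <<'E'
from h import *
go(473,-198,48.5,84.4)
E
```

```text
t: 20.2
ee_pos: [473.7, -197.0, 68.9]
tool_rot: [-0.149, -3.137, -0.001]
ft_force: [0.4, 0.6, -3.0]
opening: 0.451
grasp_force: 24.8
t: 20.37
ee_pos: [473.8, -197.6, 70.2]
tool_rot: [-0.149, -3.137, -0.002]
ft_force: [-0.2, 0.1, -1.7]
opening: 0.45
grasp_force: 24.8
at [ 473.8 -197.6   70.2] go [ 0.02 -0.02  0.72] [ 0.01 -0.02  0.03]
```

```bash
python3 -m crank '[[0.02,-0.02,0.2,0,0,0],[0.02,-0.02,0.4,0,0,0],[0.02,-0.02,0.6,0,0,0],[0.02,-0.02,0.65,0,0,0],[0.02,-0.02,0.65,0,0,0]]' && python3 -m crank '[[0,0,0.05,0,0,0],[0,0,0.05,0,0,0]]'
```

```text
t: 20.78
ee_pos: [472.9, -199.3, 50.8]
tool_rot: [-0.152, -3.137, -0.001]
ft_force: [0.4, 1.1, -3.0]
opening: 0.451
grasp_force: 24.8
t: 20.95
ee_pos: [473.1, -199.5, 49.6]
tool_rot: [0.152, 3.138, -0.0]
ft_force: [-0.2, 0.9, -2.0]
opening: 0.448
grasp_force: 24.8
```

```bash
python3 -m crank '[[0,0,0.04,0,0,0],[0,0,0.04,0,0,0]]'; python3 -m crank '[[0,0,0.03,0,0,0],[0,0,0.03,0,0,0]]'
```

```text
t: 21.12
ee_pos: [473.2, -199.6, 48.6]
tool_rot: [0.152, 3.137, -0.001]
ft_force: [0.9, -0.5, -1.0]
opening: 0.453
grasp_force: 24.8
t: 21.28
ee_pos: [473.4, -199.6, 48.5]
tool_rot: [0.151, 3.137, -0.001]
ft_force: [-3.2, 1.7, 10.4]
opening: 0.454
grasp_force: 24.8
```

Down. Release and return for yellow.

```bash
python3 -m crank '[[0,0,-0.02,0,0,0],[0,0,-0.02,0,0,0],[0,0,-0.02,0,0,0],[0,0,-0.02,0,0,0],[0,0,-0.02,0,0,0]]' 1; python3 -m crank '[[0,0,0,0,0,0],[0,0,0,0,0,0],[0,0,-0.5,0,0,0],[0,0,-1.2,0,0,0],[0,0,-2.2,0,0,0]]'; python3 -m crank '[[0,0,-1,0,0,0],[0,0,-2,0,0,0],[0,0,-2,0,0,0]]';  python3 - <<'E'
from h import *
go(636,172,175,91)
E
```

```text
t: 21.7
ee_pos: [473.0, -199.4, 48.0]
tool_rot: [-0.152, -3.138, -0.0]
ft_force: [0.4, -1.2, -1.2]
opening: 0.803
grasp_force: 0.0
t: 22.12
ee_pos: [472.2, -198.8, 113.3]
tool_rot: [-0.152, -3.135, -0.003]
ft_force: [-0.7, -0.1, -0.0]
opening: 0.997
grasp_force: 0.0
t: 22.37
ee_pos: [474.9, -200.6, 179.4]
tool_rot: [0.151, 3.13, -0.008]
ft_force: [0.8, -0.0, 0.6]
opening: 1.002
grasp_force: 0.0
at [ 474.9 -200.6  179.4] go [-4.15 12.88  0.12] [-0.06  0.09 -1.3 ]
```

```bash
python3 -m crank '[[-0.3,0.9,0,0,0,-0.3],[-0.6,2,0,0,0,-0.6],[-0.9,3.1,0,0,0,-0.9],[-1.2,4.1,0,0,0,-1.1],[-1.6,5.2,0,0,0,-1.3]]' && python3 -m crank '[[-0.4,1,0,0,0,0],[-0.9,2,0,0,0,0],[-1.4,3,0,0,0,0],[-1.8,4,0,0,0,0],[-2.3,5,0,0,0,0]]' && python3 -m crank '[[-0.4,0.9,0,0,0,0],[-0.9,1.8,0,0,0,0],[-1.1,2.2,0,0,0,0],[-1.1,2.2,0,0,0,0],[-1.1,2.2,0,0,0,0]]' && python3 - <<'E'
from h import *
go(636,172,70,91)
E
```

```text
t: 22.78
ee_pos: [535.8, -47.4, 173.5]
tool_rot: [0.027, -3.141, -0.0]
ft_force: [-0.2, -1.5, 0.9]
opening: 1.003
grasp_force: 0.0
t: 23.2
ee_pos: [602.3, 104.1, 173.3]
tool_rot: [0.027, -3.14, 0.0]
ft_force: [0.8, -1.1, 0.4]
opening: 1.004
grasp_force: 0.0
t: 23.62
ee_pos: [633.8, 168.9, 173.0]
tool_rot: [0.028, -3.14, 0.001]
ft_force: [-0.9, 0.2, 0.9]
opening: 0.998
grasp_force: 0.0
at [633.8 168.9 173. ] go [-0.08  0.1   3.43] [-0.   -0.02  0.  ]
```

```bash
python3 -m crank '[[-0.08,0.1,0.5,0,0,0],[-0.08,0.1,1.3,0,0,0],[-0.08,0.1,2.1,0,0,0],[-0.08,0.1,2.8,0,0,0],[-0.08,0.1,3.3,0,0,0]]' && python3 -m crank '[[0,0,0,0,0,0],[0,0,0,0,0,0],[0,0,0,0,0,0]]' && python3 - <<'E'
from h import *
go(636,172,70,91)
E
```

```text
t: 24.03
ee_pos: [635.4, 170.2, 72.9]
tool_rot: [0.024, -3.139, 0.001]
ft_force: [0.4, -0.3, -0.5]
opening: 0.997
grasp_force: 0.0
t: 24.28
ee_pos: [637.1, 171.2, 76.5]
tool_rot: [-0.025, 3.14, 0.0]
ft_force: [0.6, 0.1, 1.2]
opening: 1.0
grasp_force: 0.0
at [637.1 171.2  76.5] go [0.04 0.03 0.22] [ 0.    0.02 -0.02]
```

```bash
python3 -m crank '[[0.04,0.03,0.22,0,0,0],[0.04,0.03,0.22,0,0,0]]' && python3 -m crank '[[0,0,0,0,0,0],[0,0,0,0,0,0],[0,0,0,0,0,0],[0,0,0,0,0,0],[0,0,0,0,0,0]]' -1 25 && python3 -m crank '[[0,0,0,0,0,0],[0,0,0,0,0,0],[0,0,0,0,0,0],[0,0,0,0,0,0]]' && python3 -m crank '[[0,0,-0.5,0,0,0],[0,0,-1.2,0,0,0],[0,0,-2,0,0,0],[0,0,-2.8,0,0,0],[0,0,-3.5,0,0,0]]' && python3 -m crank '[[0,0,0,0,0,0]]' && python3 - <<'E'
from h import *
go(409.5,-192,175,84.4)
E
```

```text
t: 24.45
ee_pos: [635.1, 172.8, 68.4]
tool_rot: [-0.026, 3.141, 0.0]
ft_force: [0.1, -0.2, -0.1]
opening: 1.001
grasp_force: 0.0
t: 24.87
ee_pos: [635.4, 172.9, 68.6]
tool_rot: [-0.027, 3.141, -0.0]
ft_force: [-0.5, 0.3, 0.0]
opening: 0.642
grasp_force: 0.0
t: 25.2
ee_pos: [635.3, 172.9, 68.5]
tool_rot: [-0.027, 3.141, 0.0]
ft_force: [0.1, 0.5, 0.7]
opening: 0.452
grasp_force: 25.0
t: 25.62
ee_pos: [635.2, 172.8, 174.7]
tool_rot: [-0.027, 3.141, -0.0]
ft_force: [0.4, 0.7, -1.8]
opening: 0.454
grasp_force: 25.0
t: 25.7
ee_pos: [636.7, 173.0, 177.7]
tool_rot: [-0.027, 3.134, 0.001]
ft_force: [0.6, 0.5, -1.9]
opening: 0.453
grasp_force: 25.0
at [636.7 173.  177.7] go [  7.78 -12.04   0.03] [0.01 0.08 1.31]
```

```bash
python3 -m crank '[[0.4,-0.6,0,0,0,0.2],[0.9,-1.4,0,0,0,0.5],[1.5,-2.3,0,0,0,0.8],[2.1,-3.3,0,0,0,1.1],[2.8,-4.3,0,0,0,1.3]]' && python3 -m crank '[[0.5,-1,0,0,0,0],[1,-2,0,0,0,0],[1.5,-3,0,0,0,0],[2,-4,0,0,0,0],[2.4,-4.9,0,0,0,0]]' && python3 -m crank '[[0.4,-0.9,0,0,0,0],[0.9,-1.8,0,0,0,0],[1.3,-2.7,0,0,0,0],[1.6,-3.3,0,0,0,0],[1.6,-3.3,0,0,0,0]]' && python3 - <<'E'
from h import *
go(409.5,-192,70,84.4)
E
```

```text
t: 26.12
ee_pos: [552.1, 41.5, 171.7]
tool_rot: [-0.153, -3.136, -0.0]
ft_force: [0.5, -0.5, -0.7]
opening: 0.453
grasp_force: 25.0
t: 26.53
ee_pos: [465.8, -98.0, 172.1]
tool_rot: [-0.152, -3.136, -0.001]
ft_force: [1.0, -0.5, -2.4]
opening: 0.451
grasp_force: 25.0
t: 26.95
ee_pos: [408.5, -193.0, 172.2]
tool_rot: [-0.157, -3.136, -0.001]
ft_force: [-0.3, 0.4, -1.7]
opening: 0.45
grasp_force: 25.0
at [ 408.5 -193.   172.2] go [-0.04  0.03  3.41] [ 0.   -0.02 -0.03]
```

```bash
python3 -m crank '[[0,0,0,0,0,0],[0,0,0.8,0,0,0],[0,0,1.6,0,0,0],[0,0,2.4,0,0,0],[0,0,3.2,0,0,0]]' && python3 -m crank '[[0,0,0,0,0,0],[0,0,0,0,0,0],[0,0,0,0,0,0]]' && python3 - <<'E'
from h import *
go(409.5,-192,47,84.4)
E
```

```text
t: 27.37
ee_pos: [410.5, -189.6, 75.9]
tool_rot: [-0.15, -3.138, -0.001]
ft_force: [-0.6, 0.4, -2.8]
opening: 0.448
grasp_force: 25.0
t: 27.62
ee_pos: [411.0, -190.7, 78.4]
tool_rot: [0.15, 3.137, -0.001]
ft_force: [-0.3, 0.6, -1.2]
opening: 0.453
grasp_force: 25.0
at [ 411.  -190.7   78.4] go [ 0.05 -0.05  1.05] [-0.01  0.01  0.02]
```

```bash
python3 -m crank '[[0.05,-0.05,0.3,0,0,0],[0.05,-0.05,0.6,0,0,0],[0.05,-0.05,0.85,0,0,0],[0.05,-0.05,0.97,0,0,0],[0.05,-0.05,0.97,0,0,0]]' && python3 -m crank '[[0,0,0.03,0,0,0],[0,0,0.03,0,0,0]]'
```

```text
t: 28.03
ee_pos: [408.3, -191.9, 47.4]
tool_rot: [-0.152, -3.137, -0.002]
ft_force: [0.1, 0.8, -2.0]
opening: 0.456
grasp_force: 25.0
t: 28.2
ee_pos: [408.9, -192.3, 47.5]
tool_rot: [0.152, 3.138, -0.0]
ft_force: [0.1, 1.0, -1.7]
opening: 0.453
grasp_force: 25.0
```

```bash
python3 -m crank '[[0,0,0.04,0,0,0],[0,0,0.04,0,0,0]]'
```

```text
t: 28.37
ee_pos: [408.9, -192.3, 46.4]
tool_rot: [0.152, 3.137, -0.001]
ft_force: [-0.0, 0.3, -1.2]
opening: 0.452
grasp_force: 25.0
```

Essentially at the floor; a final nudge, release, and rise.

```bash
python3 -m crank '[[0,0,0.02,0,0,0],[0,0,0.02,0,0,0]]'; python3 -m crank '[[0,0,0,0,0,0],[0,0,0,0,0,0],[0,0,0,0,0,0],[0,0,0,0,0,0],[0,0,0,0,0,0]]' 1; python3 -m crank '[[0,0,0,0,0,0],[0,0,0,0,0,0],[0,0,-0.5,0,0,0],[0,0,-1.2,0,0,0],[0,0,-2.2,0,0,0]]'; python3 -m crank '[[0,0,-1,0,0,0],[0,0,-2,0,0,0],[0,0,-2,0,0,0]]'; python3 -m crank '[[0,1,0,0,0,0],[0,2,0,0,0,0],[0,3,0,0,0,0],[0,4,0,0,0,0],[0,5,0,0,0,0]]'; python3 -m crank '[[0,0,0,0,0,0],[0,0,0,0,0,0],[0,0,0,0,0,0]]'; python3 - <<'E'
from h import *
import cv2
o=[]
for n,x,y in(("scene",70,120),("top",270,120)):
    f=imaging.grab_frame(n); o.append(cv2.resize(f["color"][y:y+200,x:x+150,::-1],None,fx=2.66,fy=2.66,interpolation=cv2.INTER_CUBIC))
cv2.imwrite("pics/end.png",np.hstack(o))
E
```

```text
t: 28.53
ee_pos: [408.9, -192.3, 46.4]
tool_rot: [0.151, 3.137, -0.001]
ft_force: [-2.2, 2.1, 7.9]
opening: 0.449
grasp_force: 25.0
t: 28.95
ee_pos: [408.7, -192.2, 45.6]
tool_rot: [-0.152, -3.138, 0.0]
ft_force: [0.4, 0.4, 0.1]
opening: 0.803
grasp_force: 0.0
t: 29.37
ee_pos: [407.9, -191.5, 111.2]
tool_rot: [-0.152, -3.135, -0.004]
ft_force: [-0.4, -0.6, -0.7]
opening: 0.998
grasp_force: 0.0
t: 29.62
ee_pos: [410.4, -193.5, 176.6]
tool_rot: [0.151, 3.131, -0.009]
ft_force: [0.8, -0.9, 1.3]
opening: 1.0
grasp_force: 0.0
t: 30.03
ee_pos: [422.9, -41.5, 171.2]
tool_rot: [-0.152, -3.137, -0.0]
ft_force: [0.4, 0.3, -0.2]
opening: 1.003
grasp_force: 0.0
t: 30.28
ee_pos: [423.2, -43.3, 171.4]
tool_rot: [-0.151, -3.138, 0.0]
ft_force: [-0.4, 0.7, 0.0]
opening: 1.001
grasp_force: 0.0
```

View pics/end.png

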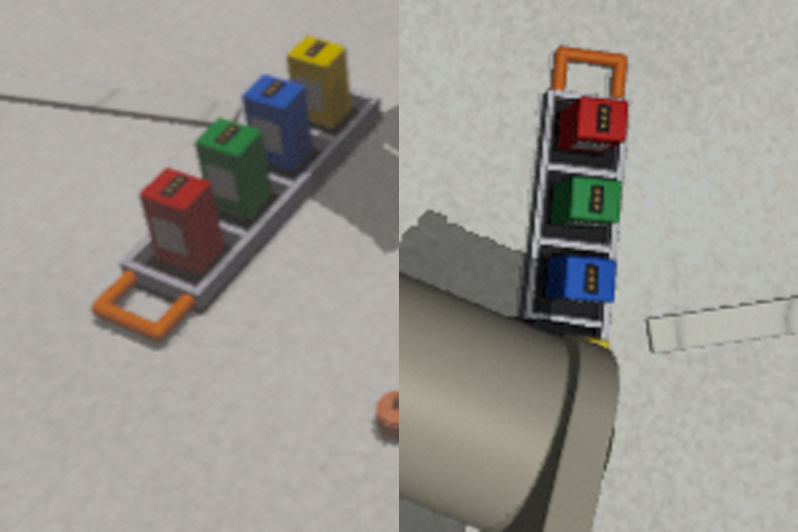

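```bash
python3 - <<'E'
from h import *
def rk(p):
    h=np.radians(-5.7); d=p-np.array([504.5,-201.5]); return np.round([d@[np.cos(h),np.sin(h)],d@[-np.sin(h),np.cos(h)]],1)
f=imaging.grab_frame("top"); print([rk(w(f,270+u/2.66,120+v/2.66,86)) for u,v in[(203,120),(196,200),(189,279)]])
f=imaging.grab_frame("scene"); print([rk(w(f,70+u/2.66,120+v/2.66,86)) for u,v in[(179,187),(230,135),(276,92),(319,53)]])
E
```

```text
[array([93.5,  1. ]), array([29.8,  1.1]), array([-32.1,   1.3])]
[array([97.3,  4.3]), array([33.6,  2.7]), array([-26.5,   4. ]), array([-87.1,   6.2])]
```

All within tolerance; handing in.

```bash
python3 -c "
from plant import r
print(r.close_job())"
```

```text
the job is handed in; nothing more can be done
None
```

All four packs stand upright in the rack in reverse order (red beside the handle, then green, blue and yellow farthest). The job was handed in at about 30 s; the hand-in gave no verdict, but my last camera check put every pack within about 9 mm of its bay centre.

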